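Draw a blood-grouping tile from its rack and hold it leaning for reading

TASK

Draw the tallest tile straight up out of its slot in the rack until it is well clear, then hold it raised well clear above the middle of the light pad, leaning back halfway between upright and flat, with the face that has the wells looking up and the lower edge level. Finish while still holding it there, in the fingers alone and still; leave the two shorter tiles in the rack and everything else where it stands.

Things in the scene. Friction and masses are not known exactly. Their poses are not given: they have to be found in the camera images.
- tall_tile: White plastic blood-grouping tile on edge in the rack, the tallest of three, in any of the three slots. 8 mm thick (x), 100 mm wide (y), 115 mm high (z), 0.08 to 0.16 kg. Origin: middle of its lower edge. Ringed wells (4 rows of 3) on its +x face, -x face blank. At the start z is up, axes as the rack's, wells look away from the robot. Its top 35 mm stand above the other tiles.
- tall_tile_mid (a point): Middle of the tall tile, 57.5 mm above its lower edge; same axes as the tile.
- short_tile_a: One of the two other tiles, to be left in the rack: 8 x 100 x 80 mm high, same white plastic, wells on +x, origin in the middle of its lower edge.
- short_tile_b: The other short tile, the same as short_tile_a.
- rack: Fixed aluminium rack, 134 (x) x 126 (y) mm, origin under its centre, left or right of the light pad. Three slots along y at x = -40, 0, 40 mm, 10 mm wide, between prongs that end 52 mm above the table. Tiles stand on its floor, 8 mm above the table: tall tile's top at 123 mm, short ones' at 88 mm. Its +x looks away from the robot within 0.4 rad.
- light_pad: Fixed flat light pad, 150 x 150 mm, 30 mm high, grey frame with a white top, origin under its centre.
- holder_a: Bystander, loose: clear plastic tube holder standing on its flange, 34 mm wide, 54 mm high, origin under its foot.
- holder_b: Bystander, loose: a second tube holder, the same as holder_a.
- cap_a: Bystander, loose: small yellow tube cap, 20 mm diameter, 18 mm high, origin under it.
- cap_b: Bystander, loose: small red tube cap, 20 mm diameter, 18 mm high, origin under it.
- bowl_y: Bystander, loose: yellow plastic bowl, rim 110 mm across, 55 mm high, origin under it.
- pot_clear: Bystander, loose: clear plastic pot, 100 mm across, 50 mm high, origin under it.
- bowl_r: Bystander, loose: red plastic bowl, rim 100 mm across, 50 mm high, origin under it.

How it is judged:
By the outcome, as a careful person would: the job done as asked, in the order asked, and still so for the second after the job is handed in, while the arm keeps its last pose, push and grip.
It also fails if it takes over 38 s, if anything falls off the work surface, if the arm or the gripper's body presses on something with over 40 N, if the wrist force passes 120 N, or if a joint passes its speed limit or range.

ROBOT

A 6-joint arm with a two-finger parallel gripper is mounted at the origin on the work surface. World frame = base frame: x ahead of the robot, y to its left, z up, the work surface at z = 0. Lengths are in m, angles in rad, forces in N, time in s.
With the tool pointing down it reaches from about 0.375 to 0.975 m from the base axis. Payload 3.8 kg.
Tool frame: the origin (TCP) lies between the finger pads; the fingertips stand 8 mm ahead of it and the grasp point (between the pads) lies 11 mm behind it (tcp_to_tips is the distance from the TCP to the fingertips, in m); z points along the fingers, y is the line along which they close (so a half turn about z gives the same grasp; the last joint's range is limited). The gripper opens to 85 mm and grips with 20 to 120 N. Pads are 22 mm wide; open, the fingers measure 114 mm over their backs; the gripper's body (76 mm by 85 mm) begins 54 mm behind the grasp point. The pads swing forward as they close: fully open they stand 13 mm farther back than shut.
Start: joints at [-1.24, 0.264, 1.604, -0, 1.274, -0.037], TCP at [0.243, -0.63, 0.209] pointing down, gripper open.
Joint ranges: [-2.63, 2.63], [-0.94, 2.18], [0.31, 2.57], [-1.31, 4.45], [0, 2.66], [-2.55, 2.55]. Speed limits (rad/s): [2.57, 2.57, 3.14, 3.14, 3.14, 3.14].

INTERFACE

Orientations are given as a rotation vector (axis times angle).
In Python, from workcell import * gives the robot as it stands.
- The arm moves only by the tool move_arm, never from a script. Its argument "series" is one flat list of numbers, 7 for each row, row after row: the finger opening in cm, from 0 to 8.54, then the shift along the tool's x, y, z in cm, then the turn, a rotation vector about the tool's x, y, z in degrees. A call has 1 to 5 rows; each row shifts and turns the commanded pose from where the row before left it, along the tool's axes as they then stand; what a row does not reach is not made up. A row lasts 1/8 s, in which the tool goes at most 62.5 mm and 10.7 degrees, less where a joint would pass 70% of its speed; a pose out of reach is approached as far as the arm can. A call is refused whole if a number of a shift passes 6.25 or a number of a turn 10.7, either way. A call with a gripper value outside its range is refused whole. The fingers move at their own pace and stop on an object; "grip_force" is the grip in N (left out, the last holds). Time passes only in rows, so rows that do not move let the fingers close. It gives the time, the measured TCP pose, the force, the opening and the grip force at its end, in the units of the state.
- read_state(): the state, without advancing time (a new reading comes with each control period).
- read_camera(name): name is "scene" or "top" or "wrist"; returns the picture (480x640x3 uint8, red, green, blue); there is no depth.
- calibration(name): a dict with "camera_matrix" (3x3 intrinsics, pixels), "rvec" (rotation vector, rad) and "tvec" (3), from world to camera coordinates, as OpenCV has them. Camera axes: x right, y down, z forward; pixel columns grow to the right and rows downward; lengths in m; the calibration is good to about 2 mm. The wrist camera is an equidistant fisheye: a pixel r from the principal point sees the ray r / f radians off the axis. A picture is of the moment at which its call begins: read the wrist's pose just before it. calibration takes no time and is no camera call; for the wrist camera it gives the pose at the moment of the call.
- finish_job(): hands the job in; it is judged then, once.
The state is a dict: "time": time; "q": joint angles; "joint_vel": joint speeds; "joint_torque": joint torques, N m; "tool_pos": TCP position; "tcp_rot": TCP orientation; "wrist_force": force on the tool from outside, world axes, zero at the start; "torque": the same for the moment, N m; "width": opening from 0.0 (shut) to 1.0 (fully open); "grip_force": force on a finger pad.
Only numpy, scipy, OpenCV 4.12 (cv2) and the standard library are available. Lean on these libraries where they do the work, as an engineer would, in place of code of your own. Each camera call takes 0.05 s, during which the arm holds its last target. There are 200 camera calls.

## Working session

There is one attempt and no reset: what is moved stays moved. The work goes in short steps, Python scripts to look and compute and a tool call to move; the robot and the scene stay as the last step left them, time stands still between calls to the robot, and variables do not carry over. Pictures are saved under pics/ and viewed, at most 10 in all, crops included, and the job is handed in when it is done.

Besides the shell and the picture viewer there is one more tool, called after ">>>" by a JSON object that holds its "fn" and its "kwargs", one argument or row to a line. move_arm: Moves the arm, as the interface text tells. Its arguments: {"type":"object","properties":{"series":{"type":"array"},"grip_force":{"type":"number"}},"required":["series"]}

```bash
mkdir -p pics; ls
python3 - <<'E'
from workcell import *
import cv2
for n in ("scene","top"):
    im=read_camera(n); cv2.imwrite(f"pics/{n}0.png",im[:,:,::-1]); c=calibration(n); print(n,c)
s=read_state();print(s)
E
```

```text
pics
scene {'camera_matrix': array([[481.02826021,   0.        , 326.86201314],
       [  0.        , 481.02826021, 235.03405641],
       [  0.        ,   0.        ,   1.        ]]), 'rvec': array([ 1.10023276,  2.27945699, -1.12755026]), 'tvec': array([ 0.35431705, -0.21777225,  1.43211954])}
top {'camera_matrix': array([[483.60114678,   0.        , 311.29830041],
       [  0.        , 483.60114678, 240.80194882],
       [  0.        ,   0.        ,   1.        ]]), 'rvec': array([ 2.15093435, -2.10989148,  0.20829529]), 'tvec': array([-0.00792652,  0.57906919,  1.0213057 ])}
{'time': 0.1, 'q': array([-1.23993982e+00,  2.64693735e-01,  1.60524783e+00, -7.29379472e-06,
        1.27370236e+00, -3.69536612e-02]), 'joint_vel': array([ 6.91744983e-04, -2.24026728e-03, -2.57121632e-03,  1.05108397e-05,
        7.13503439e-04,  1.23295288e-03]), 'joint_torque': array([-1.65775327e-04, -5.16708791e+01, -3.68589342e+01, -3.00169609e-05,
        6.29677379e-03, -1.22797755e-05]), 'tool_pos': array([ 0.2424426 , -0.6291955 ,  0.20777023]), 'tcp_rot': array([-3.08662159e+00, -5.74136065e-01,  4.82316559e-04]), 'wrist_force': array([-0.20296355,  0.17508903, -0.40391512]), 'torque': array([-0.01098578, -0.00882811,  0.0442868 ]), 'grip_force': 0.0, 'width': 1.0011466714820576}
```

View pics/scene0.png

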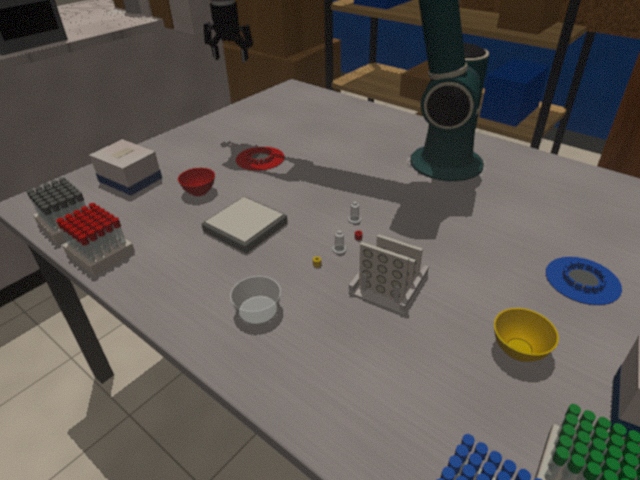

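View pics/top0.png

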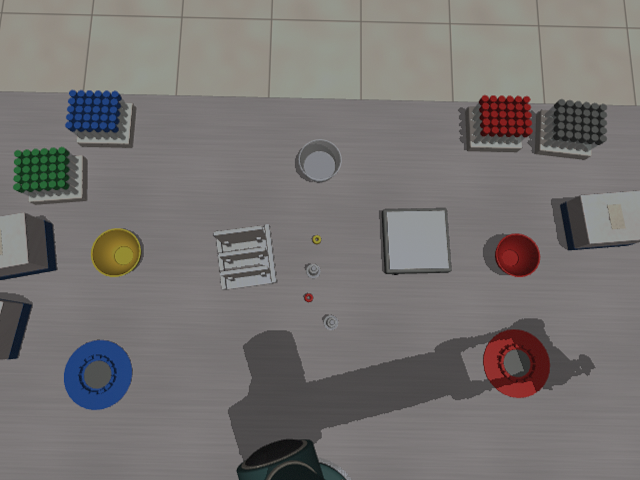

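The scene picture shows the rack at about (390,280) and the light pad at (245,222). In the top picture the rack is at (245,257), the pad at (416,240), and the caps and holders stand between them. I'll enlarge the rack in both views.

Run:
```python
import cv2,numpy as np
a=cv2.imread("pics/top0.png")[215:300,200:290]; b=cv2.imread("pics/scene0.png")[225:315,340:435]
r=lambda i:cv2.resize(i,(390,390*i.shape[0]//i.shape[1]),interpolation=cv2.INTER_CUBIC)
a,b=r(a),r(b);h=min(a.shape[0],b.shape[0])
cv2.imwrite("pics/crop0.png",np.hstack([a[:h],b[:h]]))
```

```text
(no output)
```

View pics/crop0.png

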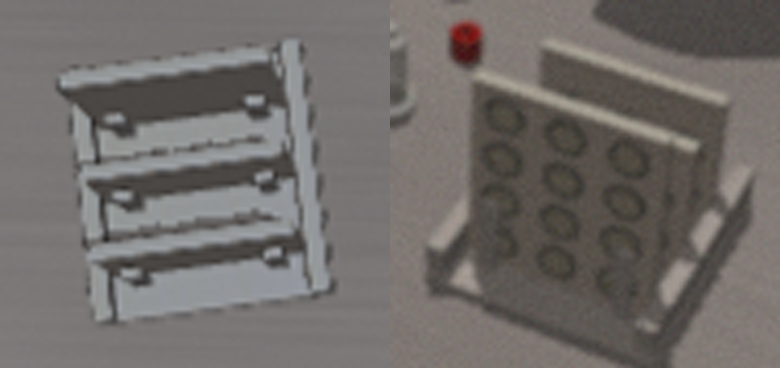

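The crops show the tall tile in the slot farthest from the robot: four rows of wells are visible, and its top edge runs from about (213.5,233) to (263,226) in the top picture. Next I'll work out positions.

```bash
cat > h.py <<'E'
import numpy as np,cv2
from workcell import *
from scipy.spatial.transform import Rotation as R
def cast(cal,uv,z,fish=False):
    K=cal["camera_matrix"];Rm=R.from_rotvec(cal["rvec"]).as_matrix();t=np.asarray(cal["tvec"]).ravel()
    uv=np.atleast_2d(np.float64(uv))
    d=np.c_[(uv[:,0]-K[0,2])/K[0,0],(uv[:,1]-K[1,2])/K[1,1]]
    if fish:
        r=np.linalg.norm(d,axis=1,keepdims=True);d=np.c_[d/np.maximum(r,1e-9)*np.sin(r),np.cos(r)]
    else: d=np.c_[d,np.ones(len(d))]
    w=d@Rm;c=-Rm.T@t
    return c+w*((z-c[2])/w[:,2])[:,None]
E
python3 - <<'E'
from h import *
np.set_printoptions(precision=4,suppress=True)
c=calibration("top")
q=lambda x,y:(200+x/4.333-.4,215+y/4.333-.4)
print("tall",cast(c,[q(57,78),q(272,47),q(66,95),q(276,65)],.123))
print("mid",cast(c,[q(85,172),q(290,153),q(88,185),q(293,168)],.088))
print("near",cast(c,[q(90,252),q(298,232),q(93,266),q(300,248)],.088))
print("rack",cast(c,[q(98,322),q(330,290)],.0))
im=cv2.imread("pics/top0.png");hsv=cv2.cvtColor(im,cv2.COLOR_BGR2HSV)
m=np.zeros(im.shape[:2],np.uint8);m[200:285,375:460]=(im[200:285,375:460].min(2)>165)*255
cs,_=cv2.findContours(m,0,2);k=max(cs,key=cv2.contourArea);r=cv2.minAreaRect(k);print(r)
print("pad",cast(c,[r[0]],.03),cast(c,cv2.boxPoints(r),.03))
E
```

```text
tall [[0.5793 0.2088 0.123 ]
 [0.5966 0.1065 0.123 ]
 [0.5711 0.2041 0.123 ]
 [0.5878 0.1043 0.123 ]]
mid [[0.5394 0.1994 0.088 ]
 [0.5509 0.099  0.088 ]
 [0.533  0.1976 0.088 ]
 [0.5434 0.0972 0.088 ]]
near [[0.4999 0.1949 0.088 ]
 [0.5117 0.0937 0.088 ]
 [0.4931 0.193  0.088 ]
 [0.5039 0.0924 0.088 ]]
rack [[0.473  0.2043 0.    ]
 [0.4922 0.0826 0.    ]]Traceback (most recent call last):
  File "<stdin>", line 11, in <module>
ValueError: max() iterable argument is empty
```

```bash
cat >> h.py <<'E'
def plan(p,Rm,n,s=None,p0=None,R0=None):
    "rows (cm, deg) from measured pose to p,Rm in n steps, straight line"
    s=read_state()
    p0=np.array(s["tool_pos"]) if p0 is None else p0; R0=R.from_rotvec(s["tcp_rot"]) if R0 is None else R0
    rv=(R0.inv()*Rm).as_rotvec()/n; d=(np.array(p)-p0)/n
    for i in range(n):
        Ri=R0*R.from_rotvec(rv*i); print(np.round(Ri.inv().apply(d)*100,2),np.round(np.degrees(rv),2))
def down(yaw):
    "tool x at yaw, tool z down"
    x=np.array([np.cos(yaw),np.sin(yaw),0]);z=np.array([0,0,-1.]);return R.from_matrix(np.c_[x,np.cross(z,x),z])
E
python3 - <<'E'
from h import *
np.set_printoptions(precision=4,suppress=True)
c=calibration("top")
im=cv2.imread("pics/top0.png")
g=im.min(2);g2=np.zeros_like(g);g2[195:290,370:465]=g[195:290,370:465]
t,m=cv2.threshold(g[195:290,370:465],0,255,cv2.THRESH_OTSU);M=np.zeros_like(g);M[195:290,370:465]=m
k=max(cv2.findContours(M,0,2)[0],key=cv2.contourArea);r=cv2.minAreaRect(k);print(t,r)
print("pad",cast(c,[r[0]],.03),cast(c,cv2.boxPoints(r),.03))
plan([.555,.15,.30],down(np.pi/2+.14),15)
E
```

```text
127.0 ((417.3899841308594, 239.46539306640625), (58.293277740478516, 58.4821891784668), 86.90594482421875)
pad [[ 0.5915 -0.2387  0.03  ]] [[ 0.6545 -0.1691  0.03  ]
 [ 0.6649 -0.3042  0.03  ]
 [ 0.5297 -0.3069  0.03  ]
 [ 0.5199 -0.1748  0.03  ]]
[ 3.81 -4.1  -0.61] [-0.01 -0.01 -5.13]
[ 4.16 -3.74 -0.61] [-0.01 -0.01 -5.13]
[ 4.48 -3.35 -0.61] [-0.01 -0.01 -5.13]
[ 4.76 -2.94 -0.61] [-0.01 -0.01 -5.13]
[ 5.01 -2.5  -0.61] [-0.01 -0.01 -5.13]
[ 5.21 -2.04 -0.61] [-0.01 -0.01 -5.13]
[ 5.37 -1.57 -0.61] [-0.01 -0.01 -5.13]
[ 5.49 -1.08 -0.61] [-0.01 -0.01 -5.13]
[ 5.57 -0.59 -0.61] [-0.01 -0.01 -5.13]
[ 5.6  -0.09 -0.61] [-0.01 -0.01 -5.13]
[ 5.58  0.41 -0.61] [-0.01 -0.01 -5.13]
[ 5.52  0.91 -0.61] [-0.01 -0.01 -5.13]
[ 5.42  1.4  -0.61] [-0.01 -0.01 -5.13]
[ 5.27  1.88 -0.61] [-0.01 -0.01 -5.13]
[ 5.08  2.34 -0.61] [-0.01 -0.01 -5.13]
```

>>> {"fn": "move_arm", "kwargs": {
  "series": [3,3.8,-4.1,-0.6,0,0,-5.1,3,4.2,-3.7,-0.6,0,0,-5.1,3,4.5,-3.4,-0.6,0,0,-5.1,3,4.8,-2.9,-0.6,0,0,-5.1,3,5,-2.5,-0.6,0,0,-5.1]
}}

```text
time: 0.72
tool_pos: [0.3482, -0.3682, 0.2387]
tcp_rot: [-2.884, -1.245, -0.0]
wrist_force: [0.5, -0.5, 0.1]
width: 0.35
grip_force: 0.0
```

>>> {"fn": "move_arm", "kwargs": {
  "series": [3,5.2,-2,-0.6,0,0,-5.1,3,5.4,-1.6,-0.6,0,0,-5.1,3,5.5,-1.1,-0.6,0,0,-5.1,3,5.6,-0.6,-0.6,0,0,-5.1,3,5.6,-0.1,-0.6,0,0,-5.1]
}}

```text
time: 1.35
tool_pos: [0.4532, -0.1083, 0.2689]
tcp_rot: [2.538, 1.852, -0.0]
wrist_force: [0.2, -0.0, 0.1]
width: 0.351
grip_force: 0.0
```

>>> {"fn": "move_arm", "kwargs": {
  "series": [3,5.6,0.4,-0.6,0,0,-5.1,3,5.5,0.9,-0.6,0,0,-5.1,3,5.4,1.4,-0.6,0,0,-5.1,3,5.3,1.9,-0.6,0,0,-5.1,3,5.1,2.3,-0.6,0,0,-5.1]
}}

```text
time: 1.98
tool_pos: [0.5587, 0.151, 0.2987]
tcp_rot: [-2.066, -2.367, 0.001]
wrist_force: [0.6, -0.6, 0.4]
width: 0.351
grip_force: 0.0
```

>>> {"fn": "move_arm", "kwargs": {
  "series": [3,0,0,0,0,0,0,3,0,0,0,0,0,0,3,0,0,0,0,0,0]
}}

```text
time: 2.35
tool_pos: [0.5579, 0.148, 0.2986]
tcp_rot: [-2.072, -2.361, 0.001]
wrist_force: [0.5, -0.5, 0.6]
width: 0.352
grip_force: 0.0
```

Run:
```python
from h import *
import pickle
s=read_state();c=calibration("wrist");im=read_camera("wrist");cv2.imwrite("pics/w1.png",im[:,:,::-1]);pickle.dump(c,open("w1.pkl","wb"))
print(s["time"],s["tool_pos"],s["tcp_rot"],s["width"],s["q"])
```

```text
2.35 [0.55794198 0.14795919 0.29860236] [-2.07161168e+00 -2.36146306e+00  1.46187869e-03] 0.3523804490851189 [ 2.16299132e-01  3.67770857e-02  1.69986286e+00 -3.61751633e-04
  1.40584571e+00  8.57769153e-02]
```

View pics/w1.png

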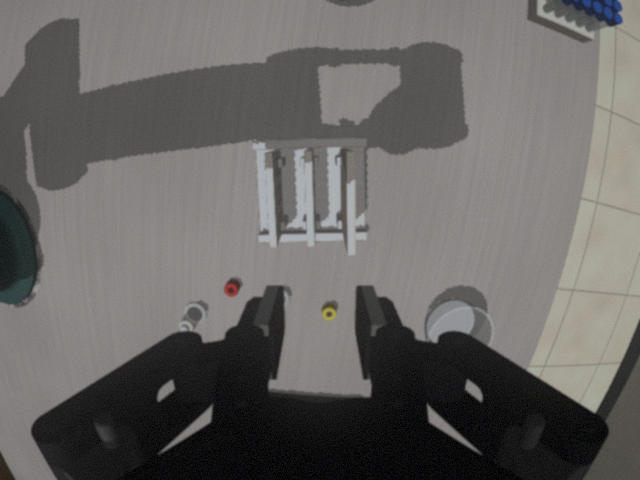

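The wrist picture shows the rack at (310,190). The right-hand tile, at x≈351 and rows 148–254, is the tall one. I'll enlarge that part.

Run:
```python
import cv2
a=cv2.imread("pics/w1.png")[130:265,245:385]
cv2.imwrite("pics/w1c.png",cv2.resize(a,None,fx=4.4,fy=4.4,interpolation=cv2.INTER_CUBIC))
```

```text
(no output)
```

View pics/w1c.png

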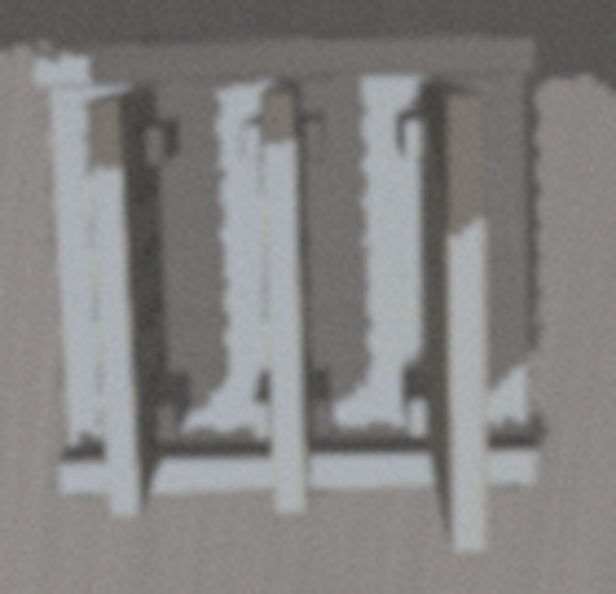

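Run:
```python
from h import *
import pickle
np.set_printoptions(precision=4,suppress=True)
c=pickle.load(open("w1.pkl","rb"))
q=lambda x,y:(245+(x+.5)/4.4-.5,130+(y+.5)/4.4-.5)
for n,pts,z in (("tall",[(446,90),(484,90),(452,551),(487,551)],.123),("mid",[(262,83),(297,83),(273,513),(306,513)],.088),("near",[(90,97),(122,97),(108,516),(140,516)],.088)):
    P=cast(c,[q(*a) for a in pts],z,True);d=P[:2].mean(0)-P[2:].mean(0)
    print(n,P[:,:2].tolist(),P.mean(0),"yaw",np.arctan2(-d[0],d[1]),np.linalg.norm(d))
```

```text
tall [[0.5747788580078451, 0.2089664320857754], [0.5825823479648632, 0.21009207427421747], [0.590423793201001, 0.11054086449088477], [0.5980654379813898, 0.11152063362103716]] [0.5865 0.1603 0.123 ] yaw 0.15671694908381165 0.09972057863368167
mid [[0.5356613552333711, 0.20435927735808163], [0.5435580666670892, 0.20535014160274384], [0.5506472411342318, 0.1036527757945779], [0.5584816907086781, 0.10467781992137232]] [0.5471 0.1545 0.088 ] yaw 0.14744573428085173 0.1017939207866661
near [[0.4968401106156207, 0.19663976417686194], [0.5042072941680351, 0.197439977962627], [0.5112532861955077, 0.09771230693336104], [0.5189701655343625, 0.09873172364194562]] [0.5078 0.1476 0.088 ] yaw 0.14656677537932516 0.09988883346111362
```

Run:
```python
from h import *
plan([.5865,.160,.16],down(np.pi/2+.15),5)
```

```text
[0.17 0.6  2.78] [-0.01  0.   -0.23]
[0.16 0.6  2.78] [-0.01  0.   -0.23]
[0.16 0.6  2.78] [-0.01  0.   -0.23]
[0.16 0.6  2.78] [-0.01  0.   -0.23]
[0.16 0.6  2.78] [-0.01  0.   -0.23]
```

>>> {"fn": "move_arm", "kwargs": {
  "series": [3,0.2,0.6,2.8,0,0,-0.2,3,0.2,0.6,2.8,0,0,-0.2,3,0.1,0.6,2.8,0,0,-0.2,3,0.2,0.6,2.8,0,0,-0.3,3,0.1,0.6,2.7,0,0,-0.2]
}}

```text
time: 3.02
tool_pos: [0.587, 0.16, 0.1593]
tcp_rot: [2.049, 2.381, 0.0]
wrist_force: [0.2, 0.3, -0.3]
width: 0.352
grip_force: 0.0
```

>>> {"fn": "move_arm", "kwargs": {
  "series": [3,0,0,0,0,0,0,3,0,0,0,0,0,0,3,0,0,0,0,0,0]
}}

```text
time: 3.4
tool_pos: [0.5881, 0.1612, 0.162]
tcp_rot: [2.047, 2.381, 0.004]
wrist_force: [0.6, 0.0, -1.0]
width: 0.35
grip_force: 0.0
```

Run:
```python
from h import *
import pickle
s=read_state();c=calibration("wrist");im=read_camera("wrist");cv2.imwrite("pics/w2.png",im[:,:,::-1]);pickle.dump((c,s),open("w2.pkl","wb"))
print(s["time"],s["tool_pos"],s["tcp_rot"],s["width"])
```

```text
3.4 [0.58810531 0.16117482 0.16201675] [2.04661017 2.38109583 0.00386159] 0.34989325445455466
```

View pics/w2.png

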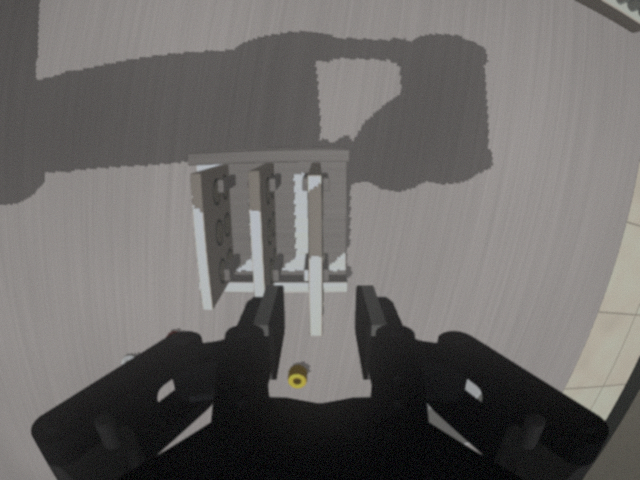

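The tall tile's top lies at columns about 308–322, rows 174–334, between the finger pads (inner faces near 283 and 357).

Run:
```python
from h import *
import pickle
np.set_printoptions(precision=4,suppress=True)
c,s=pickle.load(open("w2.pkl","rb"))
im=cv2.cvtColor(cv2.imread("pics/w2.png"),cv2.COLOR_BGR2GRAY).astype(float)
g=np.gradient(cv2.GaussianBlur(im,(3,3),.8),axis=1)
A=[];B=[]
for r in range(270,330,4):
    l=g[r,300:316];rr=g[r,316:330]
    A.append((300+np.argmax(l),r));B.append((316+np.argmin(rr),r))
print(A[0],A[-1],B[0],B[-1])
a=cast(c,A,.123,True);b=cast(c,B,.123,True)
R0=R.from_rotvec(s["tcp_rot"]);t=lambda p:R0.inv().apply(p-s["tool_pos"])*1000
print(t(a)[::4],t(b)[::4])
E=cast(c,[(315.5,174.5),(316,334)],.123,True);print(t(E),E)
```

```text
(np.int64(309), 270) (np.int64(310), 326) (np.int64(321), 270) (np.int64(321), 326)
[[ -6.607   -5.5792  38.9984]
 [-16.7191  -5.0882  38.9976]
 [-27.2004  -5.7934  38.993 ]
 [-38.1118  -5.3051  38.9919]] [[ -6.6172   1.4175  39.0197]
 [-16.7281   1.4247  39.0174]
 [-27.2082   1.4333  39.015 ]
 [-38.1191   1.4435  39.0125]]
[[ 48.7564  -1.611   39.0233]
 [-49.5235  -1.6748  39.0003]] [[0.5793 0.2092 0.123 ]
 [0.594  0.112  0.123 ]]
```

>>> {"fn": "move_arm", "kwargs": {
  "series": [3,0,-0.2,2,0,0,0,3,0,0,2,0,0,0,3,0,0,1.3,0,0,0,3,0,0,0.9,0,0,0,3,0,0,0,0,0,0]
}}

```text
time: 4.08
tool_pos: [0.5843, 0.1608, 0.0966]
tcp_rot: [-2.046, -2.382, 0.003]
wrist_force: [0.2, -0.3, 0.8]
width: 0.356
grip_force: 0.0
```

>>> {"fn": "move_arm", "kwargs": {
  "series": [3,0,0,0,0,0,0,3,0,0,0,0,0,0]
}}

```text
time: 4.32
tool_pos: [0.5858, 0.1611, 0.0989]
tcp_rot: [2.046, 2.382, 0.002]
wrist_force: [-0.7, 0.0, -0.3]
width: 0.349
grip_force: 0.0
```

Run:
```python
from h import *
s=read_state();print(s["time"],s["tool_pos"],s["tcp_rot"],s["wrist_force"])
plan([.5865,.1608,.099],down(np.pi/2+.15),1)
```

```text
4.325 [0.58584582 0.1611271  0.09888691] [2.04648679e+00 2.38230220e+00 2.00305091e-03] [-0.71488221  0.02386232 -0.29273589]
[-0.04  0.06 -0.01] [ 0.09 -0.01  0.08]
```

>>> {"fn": "move_arm", "kwargs": {
  "series": [0,0,0,0,0,0,0,0,0,0,0,0,0,0,0,0,0,0,0,0,0,0,0,0,0,0,0,0,0,0,0,0,0,0,0],
  "grip_force": 30
}}

```text
time: 4.95
tool_pos: [0.5856, 0.1611, 0.0986]
tcp_rot: [2.047, 2.383, 0.001]
wrist_force: [-0.0, 0.4, 4.6]
width: 0.072
grip_force: 29.7
```

>>> {"fn": "move_arm", "kwargs": {
  "series": [0,0,0,0,0,0,0,0,0,0,0,0,0,0,0,0,0,-0.3,0,0,0,0,0,0,-0.7,0,0,0,0,0,0,0,0,0,0],
  "grip_force": 70
}}

```text
time: 5.58
tool_pos: [0.5852, 0.161, 0.1082]
tcp_rot: [2.047, 2.383, 0.0]
wrist_force: [-0.6, -0.2, -1.7]
width: 0.039
grip_force: 68.7
```

>>> {"fn": "move_arm", "kwargs": {
  "series": [0,0,0,-1,0,0,0,0,0,0,-1.5,0,0,0,0,0,0,-1.5,0,0,0,0,0,0,-2,0,0,0,0,0,0,-2,0,0,0]
}}

```text
time: 6.2
tool_pos: [0.5854, 0.1611, 0.19]
tcp_rot: [2.047, 2.383, 0.001]
wrist_force: [1.4, 0.7, -1.6]
width: 0.04
grip_force: 68.8
```

>>> {"fn": "move_arm", "kwargs": {
  "series": [0,0,0,-3,0,0,0,0,0,0,-3,0,0,0,0,0,0,-3,0,0,0,0,0,0,-2,0,0,0,0,0,0,0,0,0,0]
}}

```text
time: 6.82
tool_pos: [0.5863, 0.1613, 0.3008]
tcp_rot: [2.045, 2.381, 0.006]
wrist_force: [0.5, -0.6, -1.7]
width: 0.042
grip_force: 68.7
```

Run:
```python
from h import *
s=read_state();print(s["time"],s["tool_pos"],s["tcp_rot"],s["wrist_force"],s["width"],s["torque"],s["q"])
im=read_camera("scene");cv2.imwrite("pics/s2.png",cv2.resize(im[120:330,240:480,::-1],None,fx=2.5,fy=2.5,interpolation=cv2.INTER_CUBIC))
```

```text
6.825 [0.58629011 0.1612708  0.30077164] [2.0452956  2.38102712 0.00584179] [ 0.53712031 -0.63765086 -1.72188898] 0.041508228308972515 [ 0.00079991 -0.07737013 -0.04421897] [2.27460188e-01 9.19053179e-02 1.63760861e+00 1.68338558e-05
 1.40747208e+00 7.60496836e-02]
```

View pics/s2.png

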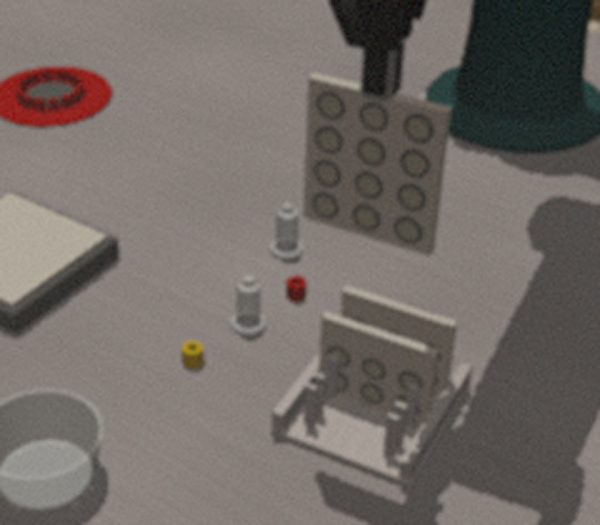

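The tall tile hangs upright in the fingers, clear of the rack, with the wells facing the camera. Both short tiles are still in place. Next it goes over to the pad and tilts.

```bash
cat >> h.py <<'E'
def goal(mz=.23,pad=(.5915,-.2387)):
    f=np.arctan2(pad[1],pad[0]);h=np.array([np.cos(f),np.sin(f),0]);k=np.array([0,0,1.]);y=(h+k)/2**.5;z=(h-k)/2**.5
    Rg=R.from_matrix(np.c_[np.cross(y,z),y,z]);return np.array([*pad,mz])-Rg.apply([-.0004,0,.033]),Rg
E
python3 - <<'E'
from h import *
g=goal();print(g[0],g[1].as_rotvec());plan(*g,15)
E
```

```text
[ 0.57001072 -0.22959665  0.25333452] [2.01560563 1.36014328 0.56338979]
[-2.56 -0.49  0.3 ] [-2.92 -0.8   1.94]
[-2.57 -0.42  0.31] [-2.92 -0.8   1.94]
[-2.58 -0.35  0.33] [-2.92 -0.8   1.94]
[-2.58 -0.28  0.35] [-2.92 -0.8   1.94]
[-2.59 -0.21  0.37] [-2.92 -0.8   1.94]
[-2.59 -0.15  0.4 ] [-2.92 -0.8   1.94]
[-2.59 -0.08  0.43] [-2.92 -0.8   1.94]
[-2.58 -0.02  0.47] [-2.92 -0.8   1.94]
[-2.57  0.05  0.5 ] [-2.92 -0.8   1.94]
[-2.56  0.11  0.54] [-2.92 -0.8   1.94]
[-2.55  0.16  0.59] [-2.92 -0.8   1.94]
[-2.54  0.22  0.63] [-2.92 -0.8   1.94]
[-2.52  0.27  0.68] [-2.92 -0.8   1.94]
[-2.5   0.32  0.73] [-2.92 -0.8   1.94]
[-2.48  0.37  0.78] [-2.92 -0.8   1.94]
```

>>> {"fn": "move_arm", "kwargs": {
  "series": [0,-2.6,-0.5,0.3,-2.9,-0.8,1.9,0,-2.6,-0.4,0.3,-2.9,-0.8,1.9,0,-2.6,-0.3,0.3,-2.9,-0.8,1.9,0,-2.6,-0.3,0.3,-2.9,-0.8,1.9,0,-2.6,-0.2,0.4,-2.9,-0.8,2]
}}

```text
time: 7.5
tool_pos: [0.5795, 0.0288, 0.2811]
tcp_rot: [2.082, 2.044, 0.212]
wrist_force: [0.2, -0.4, -0.6]
width: 0.043
grip_force: 68.8
```

>>> {"fn": "move_arm", "kwargs": {
  "series": [0,-2.6,-0.2,0.4,-2.9,-0.8,1.9,0,-2.6,-0.1,0.4,-2.9,-0.8,1.9,0,-2.6,0,0.5,-2.9,-0.8,1.9,0,-2.6,0,0.5,-2.9,-0.8,1.9,0,-2.6,0.1,0.5,-2.9,-0.8,2]
}}

```text
time: 8.12
tool_pos: [0.5729, -0.102, 0.2656]
tcp_rot: [2.071, 1.706, 0.398]
wrist_force: [0.7, 0.3, -2.1]
width: 0.042
grip_force: 68.9
```

>>> {"fn": "move_arm", "kwargs": {
  "series": [0,-2.5,0.2,0.6,-2.9,-0.8,1.9,0,-2.5,0.2,0.6,-2.9,-0.8,1.9,0,-2.5,0.3,0.7,-2.9,-0.8,1.9,0,-2.5,0.3,0.7,-2.9,-0.8,1.9,0,-2.5,0.4,0.8,-2.9,-0.8,2]
}}

```text
time: 8.75
tool_pos: [0.5688, -0.2311, 0.2507]
tcp_rot: [2.021, 1.369, 0.557]
wrist_force: [0.8, 0.8, -1.3]
width: 0.042
grip_force: 69.0
```

>>> {"fn": "move_arm", "kwargs": {
  "series": [0,0,0,0,0,0,0,0,0,0,0,0,0,0,0,0,0,0,0,0,0,0,0,0,0,0,0,0]
}}

```text
time: 9.25
tool_pos: [0.5711, -0.2304, 0.2546]
tcp_rot: [2.016, 1.37, 0.559]
wrist_force: [-0.7, 0.5, -0.7]
width: 0.044
grip_force: 69.0
```

Run:
```python
from h import *
s=read_state();print(s["time"],s["tool_pos"],s["tcp_rot"],s["wrist_force"],s["width"])
plan(*goal(),1)
im=read_camera("scene");cv2.imwrite("pics/s3.png",cv2.resize(im[60:330,140:480,::-1],None,fx=2.2,fy=2.2,interpolation=cv2.INTER_CUBIC))
```

```text
9.25 [ 0.5710702  -0.23040606  0.25458721] [2.01608462 1.36974149 0.55941428] [-0.67282447  0.45921886 -0.73095896] 0.04379032625601278
[ 0.04 -0.18 -0.  ] [-0.35 -0.11  0.32]
```

View pics/s3.png

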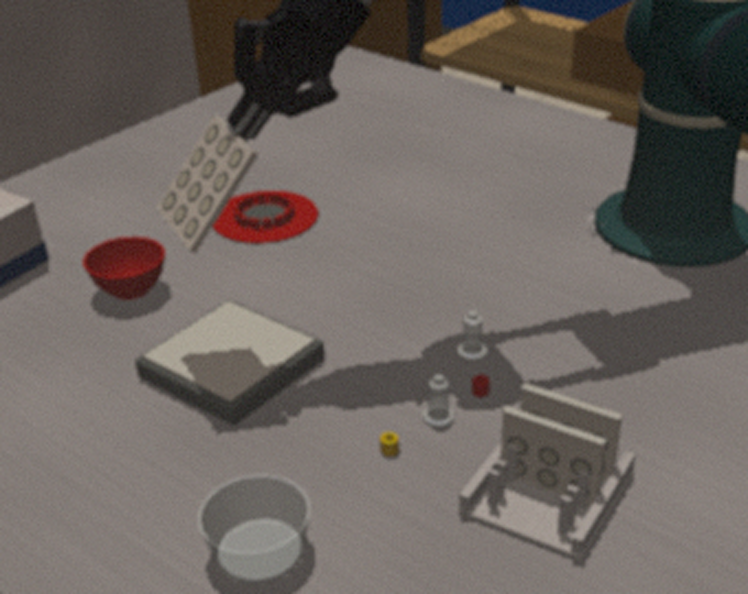

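The tile leans back over the pad with its wells facing up, and nothing else has moved. I'll make a small correction, then check the tile's corners against their expected projection.

>>> {"fn": "move_arm", "kwargs": {
  "series": [0,0,-0.2,0,-0.3,-0.1,0.3,0,0,0,0,0,0,0,0,0,0,0,0,0,0,0,0,0,0,0,0,0,0,0,0,0,0,0,0]
}}

```text
time: 9.93
tool_pos: [0.5692, -0.2305, 0.2527]
tcp_rot: [2.017, 1.36, 0.562]
wrist_force: [-0.6, -0.0, -1.8]
width: 0.039
grip_force: 69.0
```

Run:
```python
from h import *
np.set_printoptions(precision=3,suppress=True)
s=read_state();print(s["time"],s["joint_vel"],s["grip_force"]);plan(*goal(),1)
Rt=R.from_rotvec(s["tcp_rot"]);P=Rt.apply([[x,.004,z] for z in (-.0244,.0906) for x in (.05,-.05)])+s["tool_pos"]
c=calibration("scene");print(P,P.mean(0));u=cv2.projectPoints(P,c["rvec"],c["tvec"],c["camera_matrix"],None)[0][:,0]
im=read_camera("scene")[:,:,::-1];x0,y0=190,90;f=6
b=cv2.resize(im[y0:y0+95,x0:x0+95],None,fx=f,fy=f,interpolation=cv2.INTER_CUBIC)
for p in u: cv2.circle(b,tuple(int(v) for v in (p-[x0,y0]+.5)*f),4,(0,255,0),1)
cv2.imwrite("pics/s4.png",b)
```

```text
9.925 [-0.003  0.001  0.     0.002 -0.    -0.   ] 69.04040724948572
[ 0.12  0.07 -0.02] [-0.07  0.04 -0.04]
[[ 0.575 -0.179  0.273]
 [ 0.537 -0.271  0.273]
 [ 0.65  -0.209  0.191]
 [ 0.612 -0.302  0.191]] [ 0.594 -0.24   0.232]
```

View pics/s4.png

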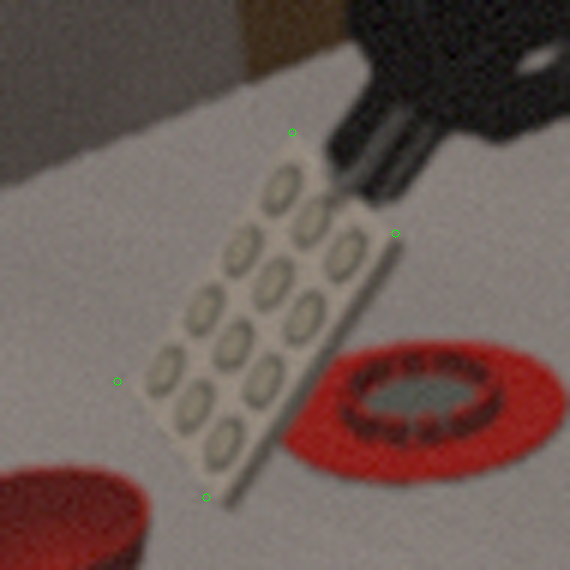

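The lower corners are seen at (135,388) and (225,500) in the crop, against (117,381) and (207,497) expected. The tile may have tipped slightly in the pads, so I'll check it from the top view.

Run:
```python
from h import *
import pickle
s=read_state()
im=read_camera("top")[:,:,::-1];c=calibration("top")
Rt=R.from_rotvec(s["tcp_rot"]);P=Rt.apply([[x,.004,z] for z in (-.0244,.0906) for x in (.05,-.05)])+s["tool_pos"]
u=cv2.projectPoints(P,c["rvec"],c["tvec"],c["camera_matrix"],None)[0][:,0]
x0,y0=(u.mean(0)-45).astype(int);f=6;print(x0,y0)
b=cv2.resize(im[y0:y0+90,x0:x0+90],None,fx=f,fy=f,interpolation=cv2.INTER_CUBIC)
for p in u: cv2.circle(b,tuple(int(v) for v in (p-[x0,y0]+.5)*f),4,(0,255,0),1);
print((u-[x0,y0]+.5)*f)
cv2.imwrite("pics/t4.png",b); pickle.dump(s,open("s4.pkl","wb"))
```

```text
398 174
[[106.56716879 296.04661448]
 [423.54850683 427.00707133]
 [138.56165328 128.57438751]
 [424.27996599 245.48553153]]
```

View pics/t4.png

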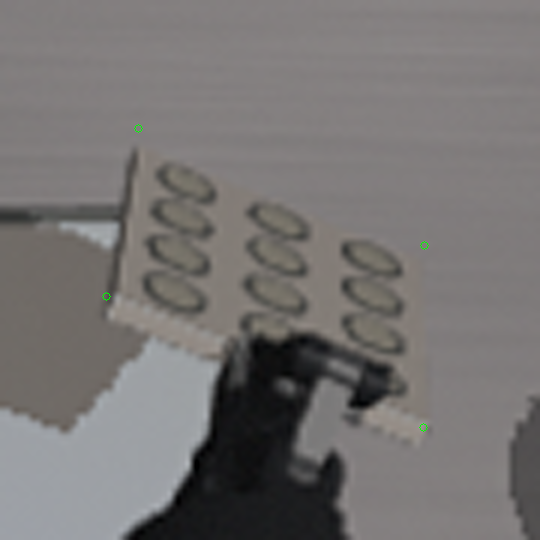

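Run:
```python
from h import *
import pickle
from scipy.optimize import least_squares
np.set_printoptions(precision=4,suppress=True)
s=pickle.load(open("s4.pkl","rb"))
S=np.array([(295,137),(400,240),(135,388),(225,500)],float)/6-.5+[190,90]
T=np.array([(115,295),(429,415),(137,148),(427,262)],float)/6-.5+[398,174]
cs,ct=calibration("scene"),calibration("top")
M=lambda c:c["camera_matrix"]@np.c_[R.from_rotvec(c["rvec"]).as_matrix(),np.asarray(c["tvec"]).ravel()]
X=cv2.triangulatePoints(M(cs),M(ct),S.T,T.T);X=(X[:3]/X[3]).T
print(X)
z=X[:2].mean(0)-X[2:].mean(0);y=X[[0,2]].mean(0)-X[[1,3]].mean(0)
print("len",np.linalg.norm(z),np.linalg.norm(y),"elev of tile z",np.degrees(np.arcsin(z[2]/np.linalg.norm(z))),"edge slope",np.degrees(np.arcsin(y[2]/np.linalg.norm(y))),"mid",X.mean(0))
Rt=R.from_rotvec(s["tcp_rot"])
print("in tool",Rt.inv().apply(X-s["tool_pos"])*1000)
pr=lambda c,P:cv2.projectPoints(P,c["rvec"],c["tvec"],c["camera_matrix"],None)[0][:,0]
L=np.array([[x,.004,zz] for zz in (-.0575,.0575) for x in (.05,-.05)])
fun=lambda v:np.r_[pr(cs,Rt.apply(R.from_rotvec(v[:3]).apply(L)+v[3:])+s["tool_pos"])-S,pr(ct,Rt.apply(R.from_rotvec(v[:3]).apply(L)+v[3:])+s["tool_pos"])-T].ravel()
r=least_squares(fun,[0,0,0,0,0,.033]);print("tile in tool: deg",np.degrees(r.x[:3]),"mm",r.x[3:]*1000,"res",r.fun)
Q=Rt*R.from_rotvec(r.x[:3]);print("tile x->",Q.apply([1,0,0]),"normal",Q.apply([0,1,0]),"mid",Rt.apply(r.x[3:])+s["tool_pos"])
```

```text
[[ 0.5819 -0.1885  0.3041]
 [ 0.5302 -0.264   0.2378]
 [ 0.6474 -0.2139  0.2274]
 [ 0.6017 -0.2993  0.1445]]
len 0.11329412707484803 0.12000741777093944 elev of tile z 48.60473994333797 edge slope 38.42921012428425 mid [ 0.5903 -0.2414  0.2284]
in tool [[ 43.7215  33.4783 -39.2571]
 [-45.6161 -27.2414  -6.1132]
 [ 44.7453  29.0193  64.6864]
 [-51.543  -36.7895 116.045 ]]
tile in tool: deg [-0.4232  8.9355 27.8132] mm [ 0.2376 -2.9531 33.2713] res [  9.44     6.4508 -11.0247  -8.7711   5.845   10.7045  -9.4835 -10.0239
  11.1083  -2.196   -6.5495  12.6574   4.4868 -11.0679 -12.3295   2.6693]
tile x-> [0.5332 0.7258 0.4347] normal [ 0.4257 -0.6742  0.6035] mid [ 0.5891 -0.2384  0.227 ]
```

The left and right corners were swapped in the scene view, which looks toward the robot. I'll redo it in the right order.

Run:
```python
from h import *
import pickle
from scipy.optimize import least_squares
np.set_printoptions(precision=4,suppress=True)
s=pickle.load(open("s4.pkl","rb"))
S=(np.array([(295,137),(400,240),(135,388),(225,500)],float)/6-.5+[190,90])[[1,0,3,2]]
T=np.array([(115,295),(429,415),(137,148),(427,262)],float)/6-.5+[398,174]
cs,ct=calibration("scene"),calibration("top")
Rt=R.from_rotvec(s["tcp_rot"])
pr=lambda c,P:cv2.projectPoints(P,c["rvec"],c["tvec"],c["camera_matrix"],None)[0][:,0]
L=np.array([[x,.004,zz] for zz in (-.0575,.0575) for x in (.05,-.05)])
fun=lambda v:np.r_[pr(cs,Rt.apply(R.from_rotvec(v[:3]).apply(L)+v[3:])+s["tool_pos"])-S,pr(ct,Rt.apply(R.from_rotvec(v[:3]).apply(L)+v[3:])+s["tool_pos"])-T].ravel()
r=least_squares(fun,[0,0,0,0,0,.033]);print("tile in tool: deg",np.degrees(r.x[:3]),"mm",r.x[3:]*1000,"res",r.fun)
Q=Rt*R.from_rotvec(r.x[:3]);print("tile x->",Q.apply([1,0,0]),"tile z up",np.degrees(np.arcsin(-Q.apply([0,0,1])[2])),"mid",Rt.apply(r.x[3:])+s["tool_pos"])
```

```text
tile in tool: deg [ 3.7534 -0.6863 -1.1175] mm [-1.5586 -3.393  33.4021] res [-1.0756 -0.5774 -1.0667 -1.1159 -0.756   1.1341 -1.0593 -0.278  -1.0845
  0.2864 -0.1512  1.5442 -0.3636  0.3539 -0.8865  0.2138]
tile x-> [ 0.3695  0.929  -0.0221] tile z up 48.81640901762737 mid [ 0.5883 -0.2399  0.2266]
```

The tile stands about 3.5° too steep in the pads and its lower edge is about 1° off level. I'll trim both with the wrist.

>>> {"fn": "move_arm", "kwargs": {
  "series": [0,0,0.1,0,-1.2,0.2,0.2,0,0,0,0,-2.2,0.4,0.3,0,0,0,0,0,0,0,0,0,0,0,0,0,0,0,0,0,0,0,0,0]
}}

```text
time: 10.65
tool_pos: [0.5702, -0.2309, 0.2539]
tcp_rot: [1.976, 1.326, 0.611]
wrist_force: [-0.7, 0.0, -1.1]
width: 0.038
grip_force: 69.1
```

>>> {"fn": "move_arm", "kwargs": {
  "series": [0,0,0,0,0,0,0,0,0,0,0,0,0,0,0,0,0,0,0,0,0]
}}

```text
time: 11.02
tool_pos: [0.5699, -0.2307, 0.2533]
tcp_rot: [1.976, 1.326, 0.611]
wrist_force: [-0.1, 0.2, -2.0]
width: 0.04
grip_force: 69.1
```

Run:
```python
from h import *
s=read_state();Q=R.from_rotvec(s["tcp_rot"])*R.from_rotvec(np.radians([3.6,-.5,-.5]))
print(s["time"],s["tool_pos"],np.degrees(np.arcsin(-Q.apply([0,0,1])[2])),np.degrees(np.arcsin(Q.apply([1,0,0])[2])),R.from_rotvec(s["tcp_rot"]).apply([0,-.002,.033])+s["tool_pos"],abs(s["joint_vel"]).max(),s["grip_force"])
print(finish_job())
```

```text
11.025 [ 0.56991928 -0.23072536  0.2533331 ] 45.28159593705111 0.068758265634418 [ 0.59166575 -0.23914179  0.22989691] 0.0011576214718208263 69.07144505123142
the job is handed in; nothing more can be done
None
```

I drew the tall tile out of the rack and handed the job in at 11.0 s: it is held still over the middle of the light pad, leaning back an estimated 45°, wells up and lower edge level, about 0.16 m above the pad; I did not take another picture after the last trim of about 3°.

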